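# Slide the finished box home down the grit-faced sanding lane

## Robot

A 6-joint arm with a two-finger parallel gripper is mounted at the origin on the work surface. World frame = base frame: x ahead of the robot, y to its left, z up, the work surface at z = 0. Lengths are in m, angles in rad, forces in N, time in s.
With the tool pointing down it reaches from about 0.275 to 0.725 m from the base axis. Payload 5.6 kg.
Tool frame: the origin (TCP) lies at the very end of the fingers, on their centre line; the grasp point (between the pads) lies ctrl.grip_depth behind it (ctrl.grip_depth is the distance from the TCP to the grasp point, in m); x points along the fingers, y is the direction in which the jaws open and shut, and the axes are right-handed (so a half turn about x gives the same grasp; the last joint's range is limited). The gripper opens to 85 mm and grips with 20 to 120 N. Pads are 22 mm wide; open, the fingers measure 114 mm over their backs; the gripper's body (76 mm by 85 mm) begins 54 mm behind the grasp point. The pads swing forward as they close: fully open they stand 13 mm farther back than shut.
Start: joints at [-0.992, 0.255, 0.108, 0, -1.424, -0.285], TCP at [0.159, -0.526, 0.231] pointing down, gripper open.
Joint ranges: [-2.95, 2.95], [-1.21, 1.97], [-1.09, 1.5], [-2.87, 1.71], [-2.94, -0.07], [-3.05, 3.05]. Speed limits (rad/s): [2.57, 2.57, 3.14, 3.14, 3.14, 3.14].

## Interface

Orientations are given as a rotation vector (axis times angle).
In Python, from cell import ctrl gives the robot as it stands.
- The arm moves only by the shell command python3 -m pendant 'ROWS' [FORCE]. ROWS is JSON, a list of rows, each an object with "twist": the turn, a rotation vector about the tool's x, y, z in degrees, a list of three; "slide": the shift along the tool's x, y, z in m, a list of three; "jaw": the closure, from -1 (fully open) to 1 (shut). A call has 1 to 8 rows; each row is the pose to reach, as a shift and turn from the pose measured when the call began, along the tool's axes at that moment; what a row does not reach only later rows make up. A row lasts 1/12 s, in which the tool goes at most 41.7 mm and 7.16 degrees, less where a joint would pass 70% of its speed; a pose out of reach is approached as far as the arm can. A call with a gripper value outside its range is refused whole. The fingers move at their own pace and stop on an object; FORCE is the grip in N (left out, the last holds). Time passes only in rows, so rows that repeat a pose let the fingers close. It gives the time, the measured TCP pose, the force and the opening at its end, in the units of the state.
- ctrl.read_state(): the state, without advancing time (a new reading comes with each control period).
- ctrl.snapshot(name): name is "scene" or "top" or "wrist"; returns a dict with "img" (480x640x3 uint8, red, green, blue), "K" (3x3 intrinsics, pixels), "world_from_camera" (4x4, takes a point from camera to world coordinates); the wrist camera has in their place "mount" (4x4, takes a point from camera to tool coordinates, whose origin is the TCP and whose axes are the tool frame's). Camera axes: x right, y down, z forward; pixel columns grow to the right and rows downward; lengths in m; the calibration is good to about 2 mm. A picture is of the moment at which its call begins: read the wrist's pose just before it. There is no depth.
- ctrl.finish_job(): hands the job in, once; it reports no verdict.
Trained networks look in a picture, given as the dict that the camera call returned (one of the last four; its "shot" number tells which), for a name from the list of things; names that differ only in an ending like _2 or _b are one class to them, and where a whole thing is asked for, a point or a joint stands for the part that bears it (a point fixed in the world has none). Each returns a list of dicts, best first, with "score" (0 to 1); they miss things now and then, are a little off and sometimes report something else, mostly with a low value. They report only what shows in the picture. A call takes as long as a camera call. They do not tell look-alikes from the thing itself.
- ctrl.boxes_of(picture, name): "box" ([centre column, centre row, width, height] as shares, 0 to 1, of the picture: columns of its width, rows of its height, round what is visible of it).
The state is a dict: "time": time; "q": joint angles; "qvel": joint speeds; "joint_torque": joint torques, N m; "tcp_pos": TCP position; "orientation": TCP orientation; "contact_force": force on the tool from outside, world axes, zero at the start; "ft_torque": the same for the moment, N m; "width": opening from 0.0 (shut) to 1.0 (fully open).
Only numpy, scipy, OpenCV 4.12 (cv2) and the standard library are available. Lean on these libraries where they do the work, as an engineer would, in place of code of your own. Each camera call takes 0.05 s, during which the arm holds its last target.

## Task

Push the small lidded wooden box down the lane between the two low abrasive-faced rails until its leading end is fully home against the stop block, then back away and leave it there. The grit would scuff its finished sides, so the box must not touch either rail on the way. Only push or nudge it with the fingertips, keeping it flat on the board: do not pinch it or lift it, and leave the jar, the try square and the mallet where they are.

Things in the scene. Friction and masses are not known exactly. Their poses are not given: they have to be found in the camera images.
- case: The pale wooden lidded box, loose: 100 mm long (its x), 76 mm wide (its y), 55 mm high, about 0.45 kg, a closed solid with flat faces; origin at the centre of its underside, z up. Its +x end (with a small flat brass plate) leads down the lane. It starts on the jig board in front of the mouth, its nose 40 to 80 mm short of it, up to 20 mm off the lane's centre line and up to 0.2 rad askew.
- case_left: The box's left long side panel (+y side of the box), 100 x 8 x 55 mm, part of the box; origin at the centre of its lower edge, 34 mm from the box's origin.
- case_right: The box's right long side panel (-y side of the box), 100 x 8 x 55 mm, part of the box; origin at the centre of its lower edge, 34 mm from the box's origin.
- jig: The fixed grey laminate jig board lying on the bench, 460 mm long (x) x 160 mm wide (y) x 12 mm thick; origin at the centre of its underside on the bench (z = 0), +x points down the lane towards the stop (roughly to the robot's right). Rails and stop stand on it; the first 210 mm of board ahead of the mouth is bare.
- rail_far: Fixed low rail on the jig's +y side (away from the robot): 215 mm long, 20 mm wide, 18 mm high (its top is 30 mm above the bench), dark wood with a grit strip on its inner face. Origin at the centre of its underside. The inner faces of the two rails are 100 mm apart, so the centred box has 12 mm free on each side.
- rail_near: Fixed low rail on the jig's -y side (towards the robot), the mirror image of the other.
- stop: Fixed dark wooden stop block at the end of the lane, across it: 30 mm (x) x 140 mm (y) x 45 mm high, on the board; origin at the centre of its underside. Its near face is 15 mm from its origin towards the mouth.
- mouth (a point): Point on the board's top at the mouth of the lane, midway between the rails' near ends; axes as the jig's (x down the lane).
- home (a point): Point on the board's top, on the lane's centre line, where the centre of the box's underside is when its leading end touches the stop; 165 mm down the lane from the mouth, axes as the jig's.
- jar: Bystander: amber jar with a steel cap, 56 mm across, 85 mm high, on the bench beyond the far rail; origin at the centre of its underside.
- square: Bystander: try square lying on the bench on the robot's side of the near rail, wooden stock 120 x 24 x 16 mm along its x, with a flat steel blade 26 mm wide to its -y side at the +x end; origin under the stock's centre.
- mallet: Bystander: wooden mallet lying on the bench beyond the stop, head 60 x 110 x 70 mm at its +x end, round handle 24 mm thick along -x, 260 mm long overall; origin on the bench, below the handle and 100 mm from the middle of the head.
Things that resemble listed ones, but are neither listed nor needed, are in the scene too. There is more than one size of the case; the one meant has the size given above.

How it is judged:
By the outcome, as a careful person would: the job done as asked, in the order asked, and still so for the second after the job is handed in, with the robot touching nothing.
It also fails if it takes over 72 s, if anything falls off the work surface, if the arm or the gripper's body presses on something with over 40 N, if the wrist force passes 120 N, or if a joint passes its speed limit or range.

## Working session

There is one attempt and no reset: what is moved stays moved. The work goes in short steps, Python scripts to look and compute and a shell command to move; the robot and the scene stay as the last step left them, time stands still between calls to the robot, and variables do not carry over. Pictures are saved under pics/ and viewed, and the job is handed in when it is done.

```bash
ls; mkdir -p pics; python3 - <<'E'
from cell import ctrl
import cv2, numpy as np
s=ctrl.read_state(); print(s)
print(ctrl.grip_depth)
for n in ("scene","top"):
    p=ctrl.snapshot(n); cv2.imwrite(f"pics/{n}0.png",p["img"][:,:,::-1]); print(n,p["K"].tolist(),np.round(p["world_from_camera"],4).tolist(),p["shot"])
    for nm in ["case","jig","rail_far","rail_near","stop","square"]:
        print(nm,[(np.round(np.array(d["box"])*[640,480,640,480],0).tolist(),round(d["score"],2)) for d in ctrl.boxes_of(p,nm)])
print(ctrl.read_state()["time"])
E
```

```text
pics
{'time': 0.0, 'q': array([-9.92404110e-01,  2.55744654e-01,  1.07017385e-01, -4.66725835e-04,
       -1.42392474e+00, -2.84607424e-01]), 'qvel': array([-0.00013648, -0.00110959, -0.00051349, -0.00086297, -0.00013919,
        0.00154367]), 'joint_torque': array([-2.40266425e-03, -3.86626446e+01,  2.37928158e+01,  5.36534026e+00,
       -6.31011761e-03,  2.59683594e-05]), 'tcp_pos': array([ 0.15917908, -0.52594039,  0.23040335]), 'orientation': array([-0.2290655 ,  1.5588313 ,  0.23202535]), 'contact_force': array([-0.22495333,  0.17425131,  0.22181182]), 'ft_torque': array([ 0.00763431, -0.01507866,  0.00941118]), 'width': 1.0011124320600036}
0.0187
scene [[536.9380645595256, 0.0, 318.7830246268666], [0.0, 536.9380645595256, 229.03033541143503], [0.0, 0.0, 1.0]] [[-0.657, 0.5311, -0.535, 1.2625], [0.7537, 0.4501, -0.4789, 0.5572], [-0.0136, -0.7179, -0.696, 0.9334], [0.0, 0.0, 0.0, 1.0]] 1
case [([481.0, 275.0, 36.0, 36.0], 0.76), ([456.0, 311.0, 43.0, 40.0], 0.68), ([391.0, 253.0, 52.0, 46.0], 0.62)]
jig [([338.0, 242.0, 194.0, 115.0], 0.66)]
rail_far [([292.0, 244.0, 85.0, 35.0], 0.91)]
rail_near [([315.0, 213.0, 84.0, 32.0], 0.95)]
stop [([258.0, 208.0, 44.0, 51.0], 0.85), ([339.0, 241.0, 195.0, 116.0], 0.25)]
square []
top [[612.6415267364995, 0.0, 318.55045864694114], [0.0, 612.6415267364995, 232.79578739753754], [0.0, 0.0, 1.0]] [[-0.0133, -0.9954, 0.0953, 0.4638], [-0.9999, 0.014, 0.0066, -0.0896], [-0.0079, -0.0952, -0.9954, 1.34], [0.0, 0.0, 0.0, 1.0]] 2
case [([138.0, 249.0, 42.0, 33.0], 0.86), ([142.0, 308.0, 36.0, 34.0], 0.8), ([225.0, 263.0, 60.0, 54.0], 0.71)]
jig [([290.0, 246.0, 226.0, 129.0], 0.7)]
rail_far [([323.0, 210.0, 97.0, 35.0], 0.81)]
rail_near [([339.0, 264.0, 98.0, 30.0], 0.9), ([292.0, 250.0, 225.0, 132.0], 0.36)]
stop [([387.0, 222.0, 33.0, 68.0], 0.56)]
square [([343.0, 311.0, 58.0, 44.0], 0.67)]
0.7
```

View pics/scene0.png

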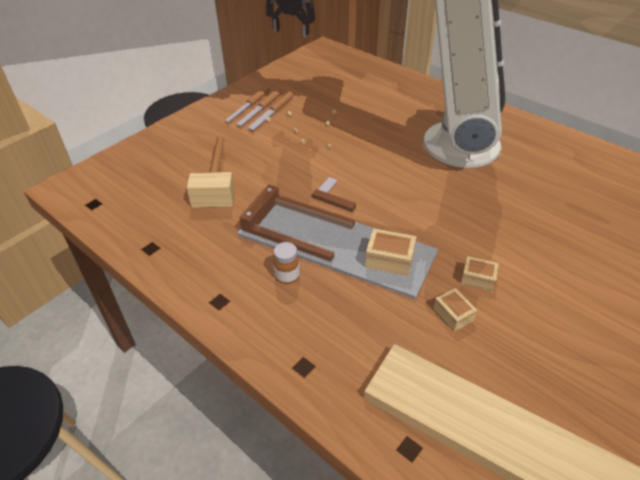

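View pics/top0.png

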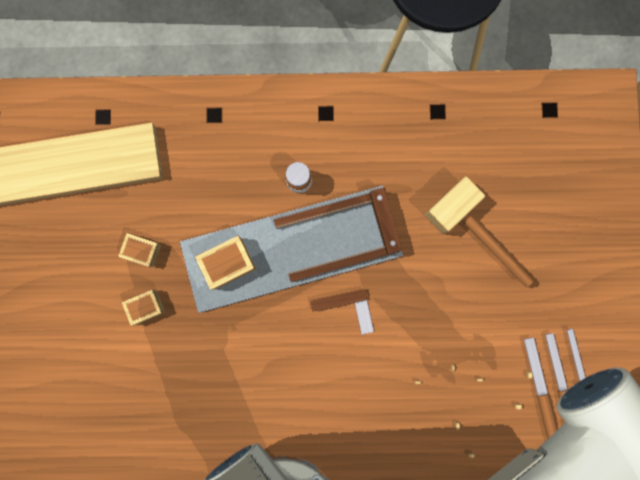

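```bash
python3 - <<'E'
import cv2
i=cv2.imread("pics/top0.png")[170:330,170:430]
cv2.imwrite("pics/top0c.png",cv2.resize(i,None,fx=3,fy=3,interpolation=cv2.INTER_CUBIC))
E
```

```text
(no output)
```

View pics/top0c.png

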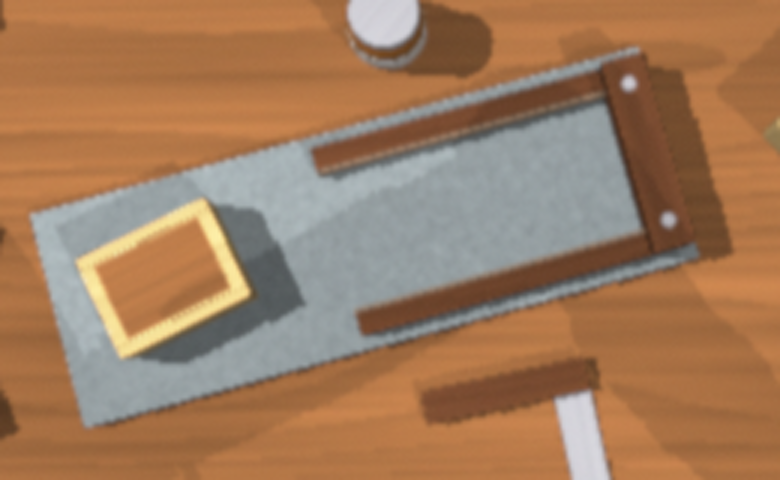

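```bash
cat > h.py <<'E'
import cv2, numpy as np
from scipy.optimize import least_squares
W=np.array([[-0.0133,-0.9954,0.0953,0.4638],[-0.9999,0.014,0.0066,-0.0896],[-0.0079,-0.0952,-0.9954,1.34],[0,0,0,1]])
def proj(P,K,T):
    c=(np.asarray(P)-T[:3,3])@T[:3,:3]; return np.c_[K[0,0]*c[:,0]/c[:,2]+K[0,2],K[1,1]*c[:,1]/c[:,2]+K[1,2]]
def unproj(uv,z,K,T):
    uv=np.atleast_2d(uv); d=np.c_[(uv[:,0]-K[0,2])/K[0,0],(uv[:,1]-K[1,2])/K[1,1],np.ones(len(uv))]@T[:3,:3].T
    return T[:3,3]+d*((z-T[2,3])/d[:,2])[:,None]
def rect(x,y,a,L,Wd,z):
    c,s=np.cos(a),np.sin(a); p=np.array([[-L/2,Wd/2],[L/2,Wd/2],[L/2,-Wd/2],[-L/2,-Wd/2]])
    return np.c_[p@np.array([[c,s],[-s,c]])+[x,y],np.full(4,z)]
def fitrect(uv,L,Wd,z,K,T,x0):
    r=lambda p:(proj(rect(*p,L,Wd,z),K,T)-uv).ravel()
    s=least_squares(r,x0); return s.x,s.fun.reshape(-1,2)
E
python3 - <<'E'
from h import *
from cell import ctrl
p=ctrl.snapshot("top");K,T=p["K"],p["world_from_camera"]
f=lambda a:(np.array(a,float)+.5)/3-.5+[170,170]
j=f([(31,213),(640,48),(700,257),(87,427)])
b=f([(77,262),(205,199),(254,293),(124,357)])
print(unproj(j,.012,K,T)[:,:2]);
pj,rj=fitrect(j,.46,.16,.012,K,T,[.45,0,-1.4]);print(pj,rj)
pb,rb=fitrect(b,.1,.076,.067,K,T,[.45,0.1,-1.4]);print(pb,rb)
c,s=np.cos(pj[2]),np.sin(pj[2]); d=pb[:2]-pj[:2]; print("in jig",d@[c,s]*1e3,d@[-s,c]*1e3,pb[2]-pj[2])
ov=p["img"][:,:,::-1].copy()
ov=cv2.resize(ov[170:330,170:430],None,fx=3,fy=3,interpolation=cv2.INTER_CUBIC)
g=lambda q:((q-[170,170]+.5)*3-.5)
def dr(P,col): cv2.polylines(ov,[np.round(g(proj(P,K,T))*16).astype(int)],True,col,1,cv2.LINE_AA,4)
dr(rect(*pj,.46,.16,.012),(0,0,255)); dr(rect(*pb,.1,.076,.067),(255,0,0)); dr(rect(*pb,.1,.076,.012),(0,255,0))
# rails from jig
R=lambda x,y:pj[:2]+np.array([c*x-s*y,s*x+c*y])
for sg in(1,-1): q=R(-.02+.1075,sg*.06); dr(rect(*q,pj[2],.215,.02,.03),(255,255,0))
q=R(.21,0); dr(rect(*q,pj[2],.03,.14,.057),(0,255,255))
cv2.imwrite("pics/ov1.png",ov)
E
```

```text
[[ 0.57798614  0.2213275 ]
 [ 0.69274535 -0.22338932]
 [ 0.53932496 -0.26313823]
 [ 0.42320836  0.17976884]]
[ 0.55833841 -0.0213656  -1.31592649] [[-0.02217008  0.10070252]
 [ 0.16140777 -0.45153081]
 [ 0.45157152  0.18500282]
 [-0.58757996  0.13547424]]
[ 0.52702632  0.11497646 -1.11633304] [[-0.1930754  -0.26157615]
 [ 0.21739387 -0.84922974]
 [-0.04882707  0.31716256]
 [ 0.0244086   0.77791194]]
in jig -139.83207657863048 4.073896960914242 0.19959344897413023
```

View pics/ov1.png

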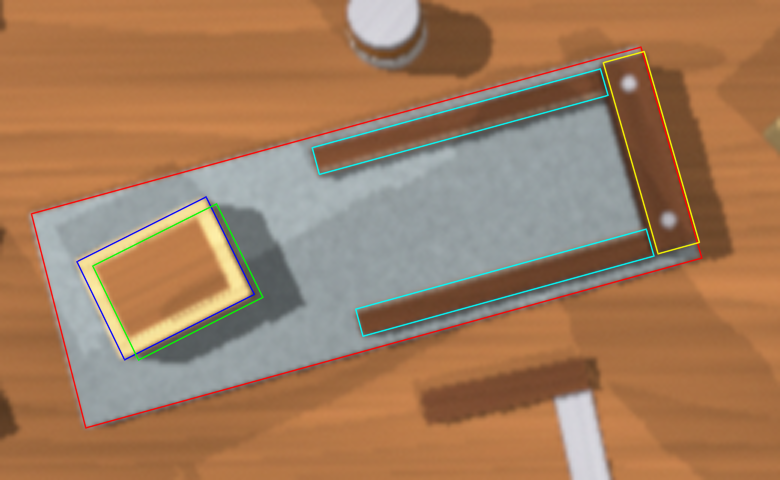

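```bash
cat >> h.py <<'E'
from scipy.spatial.transform import Rotation as Ro
PJ=np.array([0.55834,-0.02137,-1.31593])
def j2w(x,y):
    c,s=np.cos(PJ[2]),np.sin(PJ[2]); return PJ[:2]+[c*x-s*y,s*x+c*y]
def w2j(p):
    c,s=np.cos(PJ[2]),np.sin(PJ[2]); d=np.asarray(p[:2])-PJ[:2]; return np.array([d@[c,s],d@[-s,c]])
def plan(st,x,y,z,yaw):
    "jig mm target; yaw = jaw-axis angle from jig +y (rad)"
    R0=Ro.from_rotvec(st["orientation"]); best=None
    a=PJ[2]+yaw
    for sg in(1,-1):
        ty=sg*np.array([-np.sin(a),np.cos(a),0]); tx=np.array([0,0,-1.]); tz=np.cross(tx,ty)
        R=Ro.from_matrix(np.c_[tx,ty,tz]); tw=(R0.inv()*R).as_rotvec(degrees=True)
        if best is None or np.linalg.norm(tw)<np.linalg.norm(best): best=tw
    p=np.r_[j2w(x/1e3,y/1e3),z/1e3]; sl=R0.inv().apply(p-st["tcp_pos"])
    print("twist",np.round(best,1).tolist(),"slide",np.round(sl,4).tolist())
def where(st):
    R=Ro.from_rotvec(st["orientation"]).as_matrix()
    print("t",round(st["time"],2),"jig",np.round(w2j(st["tcp_pos"])*1e3,1),"z",round(st["tcp_pos"][2]*1e3,1),"down",np.round(R[:,0],3),"jawyaw",round((np.arctan2(-R[0,1],R[1,1])-PJ[2]+np.pi/2)%np.pi-np.pi/2,4),"F",np.round(st["contact_force"],1),"w",round(st["width"],3))
E
python3 - <<'E'
from h import *
from cell import ctrl
s=ctrl.read_state(); where(s); plan(s,-225,3,230,0); print(Ro.from_rotvec(s["orientation"]).as_matrix().round(2))
E
```

```text
t 0.75 jig [ 388.1 -513.5] z 231.3 down [ 0. -0. -1.] jawyaw -1.5319 F [-0.3 -0.4  0.2] w 1.001
twist [-87.8, 0.0, 0.0] slide [0.0013, 0.5926, 0.5399]
[[ 0.   -0.29  0.96]
 [-0.    0.96  0.29]
 [-1.   -0.    0.  ]]
```

```bash
python3 -m pendant '[{"twist":[-12,0,0],"slide":[0,0.06,0.1],"jaw":0.3},{"twist":[-20,0,0],"slide":[0,0.12,0.2],"jaw":0.3},{"twist":[-28,0,0],"slide":[0,0.2,0.25],"jaw":0.3},{"twist":[-40,0,0],"slide":[0,0.3,0.3],"jaw":0.3},{"twist":[-45,0,0],"slide":[0,0.3,0.3],"jaw":0.3},{"twist":[-45,0,0],"slide":[0,0.3,0.3],"jaw":0.3},{"twist":[-45,0,0],"slide":[0,0.3,0.3],"jaw":0.3},{"twist":[-45,0,0],"slide":[0,0.3,0.3],"jaw":0.3}]'; python3 - <<'E'
from h import *
from cell import ctrl
s=ctrl.read_state(); where(s); plan(s,-225,3,230,0)
E
```

```text
time: 1.42
tcp_pos: [0.3217, -0.2369, 0.2315]
orientation: [-0.842, 1.401, 0.841]
contact_force: [0.8, -0.7, 0.3]
width: 0.352
t 1.42 jig [ 148.9 -283.4] z 231.5 down [ 0.001 -0.    -1.   ] jawyaw -0.7445 F [ 0.8 -0.7  0.3] w 0.352
twist [-42.7, -0.0, 0.1] slide [0.0016, 0.0428, 0.469]
```

```bash
python3 -m pendant '[{"twist":[-42.7,0,0],"slide":[0,0.043,0.469],"jaw":0.3},{"twist":[-42.7,0,0],"slide":[0,0.043,0.469],"jaw":0.3},{"twist":[-42.7,0,0],"slide":[0,0.043,0.469],"jaw":0.3},{"twist":[-42.7,0,0],"slide":[0,0.043,0.469],"jaw":0.3},{"twist":[-42.7,0,0],"slide":[0,0.043,0.469],"jaw":0.3},{"twist":[-42.7,0,0],"slide":[0,0.043,0.469],"jaw":0.3},{"twist":[-42.7,0,0],"slide":[0,0.043,0.469],"jaw":0.3},{"twist":[-42.7,0,0],"slide":[0,0.043,0.469],"jaw":0.3}]'; python3 - <<'E'
from h import *
from cell import ctrl
s=ctrl.read_state(); where(s); plan(s,-225,3,230,0)
E
```

```text
time: 2.08
tcp_pos: [0.4507, 0.0709, 0.2319]
orientation: [-1.397, 1.075, 1.394]
contact_force: [1.1, -0.8, 0.9]
width: 0.35
t 2.08 jig [-116.4  -80.9] z 231.9 down [ 0.002  0.    -1.   ] jawyaw 0.0021 F [ 1.1 -0.8  0.9] w 0.35
twist [0.1, -0.0, 0.1] slide [0.0021, -0.0842, 0.1084]
```

```bash
python3 -m pendant '[{"twist":[0,0,0],"slide":[0,-0.084,0.108],"jaw":0.3},{"twist":[0,0,0],"slide":[0,-0.084,0.108],"jaw":0.3},{"twist":[0,0,0],"slide":[0,-0.084,0.108],"jaw":0.3},{"twist":[0,0,0],"slide":[0,-0.084,0.108],"jaw":0.3},{"twist":[0,0,0],"slide":[0,-0.084,0.108],"jaw":0.3},{"twist":[0,0,0],"slide":[0,-0.084,0.108],"jaw":0.3}]'; python3 - <<'E'
from h import *
from cell import ctrl
s=ctrl.read_state(); where(s); plan(s,-225,3,24,0)
p=ctrl.snapshot("wrist"); cv2.imwrite("pics/w1.png",p["img"][:,:,::-1]); print(p["K"],p["mount"])
E
```

```text
time: 2.58
tcp_pos: [0.5044, 0.1974, 0.2315]
orientation: [-1.398, 1.076, 1.396]
contact_force: [0.4, -0.6, 0.0]
width: 0.35
t 2.58 jig [-225.3    3. ] z 231.5 down [ 0.001 -0.001 -1.   ] jawyaw 0.0033 F [ 0.4 -0.6  0. ] w 0.35
twist [0.2, -0.0, 0.0] slide [0.2075, 0.0002, -0.0001]
[[379.42669174   0.         317.07357523]
 [  0.         379.42669174 231.41686309]
 [  0.           0.           1.        ]] [[-8.93873439e-05 -2.64456960e-01  9.64397485e-01 -1.43312948e-01]
 [ 9.99999939e-01  3.00966231e-04  1.75218160e-04  2.60584138e-04]
 [-3.36588738e-04  9.64397442e-01  2.64456917e-01 -6.72019822e-02]
 [ 0.00000000e+00  0.00000000e+00  0.00000000e+00  1.00000000e+00]]
```

View pics/w1.png

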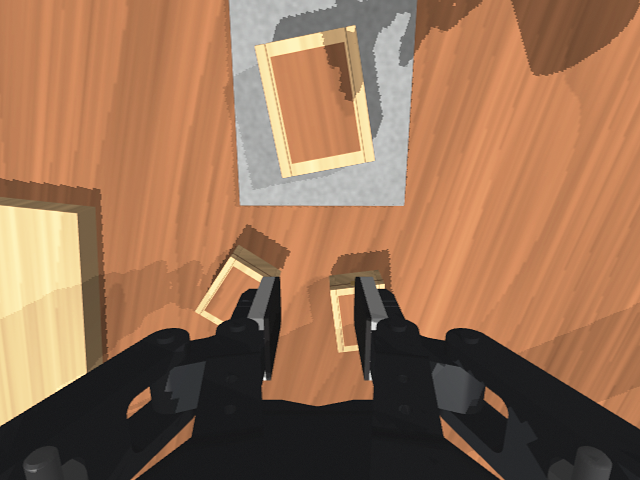

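```bash
cat >> h.py <<'E'
def wT(st,p):
    T=np.eye(4); T[:3,:3]=Ro.from_rotvec(st["orientation"]).as_matrix(); T[:3,3]=st["tcp_pos"]; return T@p["mount"]
E
python3 - <<'E'
from h import *
from cell import ctrl
s=ctrl.read_state(); p=ctrl.snapshot("wrist"); K,T=p["K"],wT(s,p)
print([w2j(q)*1e3 for q in unproj([(240,206),(404,206)],.012,K,T)])
x,r=fitrect(np.array([(255,45),(355,26),(374,160),(285,178)],float)[[3,0,1,2]],.1,.076,.067,K,T,[.527,.115,-1.12])
print(x,w2j(x)*1e3,x[2]-PJ[2],r)
E
```

```text
[array([-231.26186544,   77.76963137]), array([-230.79358438,  -82.06528857])]
[ 0.52527325  0.11549292 -1.12571934] [-140.77849612    2.50674955] 0.19021065579895935 [[-2.09738005  0.25728678]
 [-0.3292738   0.82182166]
 [ 0.68800279 -1.35065841]
 [ 1.67312157  0.55798484]]
```

```bash
python3 -m pendant '[{"twist":[0.2,0,0],"slide":[0.04,0,0],"jaw":0.3},{"twist":[0.2,0,0],"slide":[0.08,0,0],"jaw":0.3},{"twist":[0.2,0,0],"slide":[0.12,0,0],"jaw":0.3},{"twist":[0.2,0,0],"slide":[0.16,0,0],"jaw":0.3},{"twist":[0.2,0,0],"slide":[0.19,0,0],"jaw":0.3},{"twist":[0.2,0,0],"slide":[0.207,0,0],"jaw":0.3},{"twist":[0.2,0,0],"slide":[0.207,0,0],"jaw":0.3},{"twist":[0.2,0,0],"slide":[0.207,0,0],"jaw":0.3}]'; python3 - <<'E'
from h import *
from cell import ctrl
s=ctrl.read_state(); where(s); plan(s,-195,3,24,0)
p=ctrl.snapshot("wrist"); cv2.imwrite("pics/w2.png",p["img"][:,:,::-1])
E
```

```text
time: 3.35
tcp_pos: [0.5046, 0.1951, 0.0257]
orientation: [-1.394, 1.079, 1.391]
contact_force: [0.0, -0.4, 0.6]
width: 0.351
t 3.35 jig [-223.     2.6] z 25.7 down [ 0.002 -0.001 -1.   ] jawyaw -0.0025 F [ 0.  -0.4  0.6] w 0.351
twist [-0.1, -0.1, 0.1] slide [0.0017, -0.0005, -0.028]
```

View pics/w2.png

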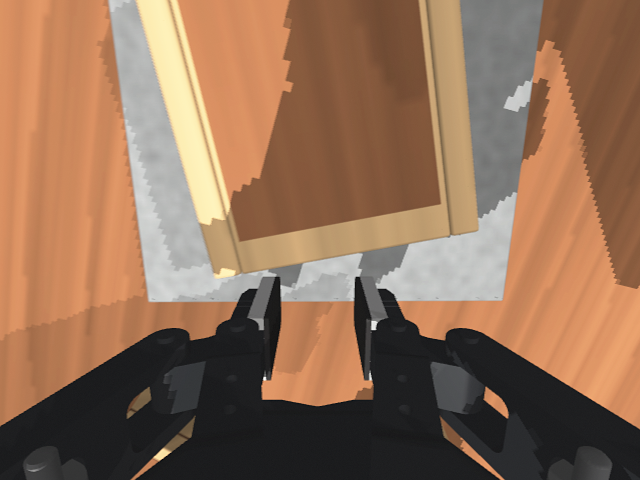

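```bash
python3 -m pendant '[{"twist":[0,0,0],"slide":[0.001,0,-0.006],"jaw":0.3},{"twist":[0,0,0],"slide":[0.001,0,-0.012],"jaw":0.3},{"twist":[0,0,0],"slide":[0.001,0,-0.017],"jaw":0.3},{"twist":[0,0,0],"slide":[0.001,0,-0.021],"jaw":0.3},{"twist":[0,0,0],"slide":[0.001,0,-0.025],"jaw":0.3},{"twist":[0,0,0],"slide":[0.001,0,-0.029],"jaw":0.3},{"twist":[0,0,0],"slide":[0.001,0,-0.033],"jaw":0.3},{"twist":[0,0,0],"slide":[0.001,0,-0.036],"jaw":0.3}]'; python3 - <<'E'
from h import *
from cell import ctrl
s=ctrl.read_state(); where(s); plan(s,-180,3,24,0)
p=ctrl.snapshot("wrist"); cv2.imwrite("pics/w3.png",p["img"][:,:,::-1])
p=ctrl.snapshot("top"); cv2.imwrite("pics/t3.png",cv2.resize(p["img"][170:330,170:430,::-1],None,fx=3,fy=3,interpolation=cv2.INTER_CUBIC))
E
```

```text
time: 4.07
tcp_pos: [0.5164, 0.1619, 0.0273]
orientation: [-1.396, 1.071, 1.388]
contact_force: [0.3, 5.1, 5.8]
width: 0.345
t 4.07 jig [-187.9    5.6] z 27.3 down [ 0.008  0.003 -1.   ] jawyaw -0.0014 F [0.3 5.1 5.8] w 0.345
twist [-0.1, 0.1, 0.5] slide [0.0033, 0.0026, -0.0079]
```

View pics/w3.png

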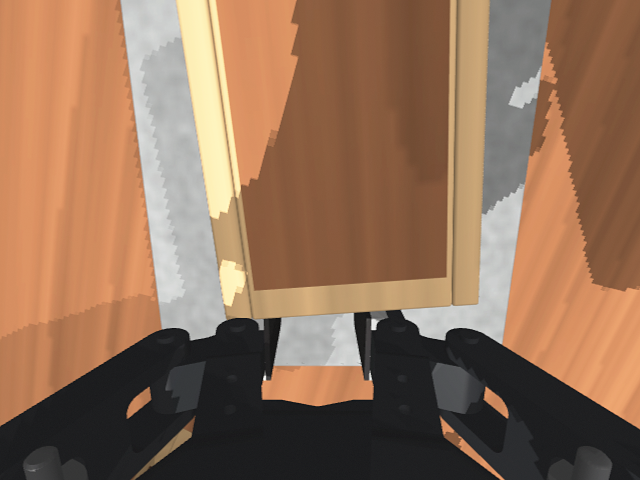

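View pics/t3.png

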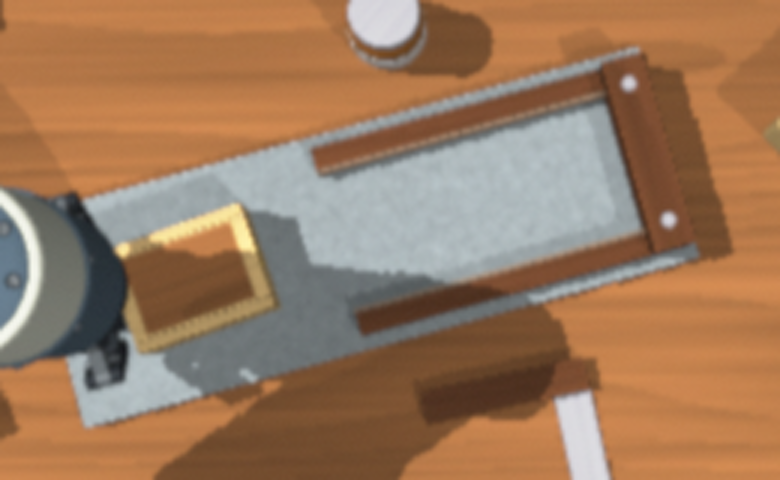

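```bash
python3 -m pendant '[{"twist":[0,0,0],"slide":[0.001,0.001,-0.004],"jaw":0.3},{"twist":[0,0,0],"slide":[0.002,0.002,-0.008],"jaw":0.3},{"twist":[0,0,0],"slide":[0.003,0.0026,-0.012],"jaw":0.3},{"twist":[0,0,0],"slide":[0.003,0.0026,-0.016],"jaw":0.3},{"twist":[0,0,0],"slide":[0.003,0.0026,-0.018],"jaw":0.3},{"twist":[0,0,0],"slide":[0.003,0.0026,-0.018],"jaw":0.3}]'; python3 - <<'E'
from h import *
from cell import ctrl
s=ctrl.read_state(); where(s); plan(s,-180,3,24,0)
p=ctrl.snapshot("wrist"); cv2.imwrite("pics/w4.png",p["img"][:,:,::-1])
p=ctrl.snapshot("top"); cv2.imwrite("pics/t4.png",cv2.resize(p["img"][210:310,180:350,::-1],None,fx=4,fy=4,interpolation=cv2.INTER_CUBIC))
E
```

```text
time: 4.67
tcp_pos: [0.5212, 0.1448, 0.0268]
orientation: [-1.398, 1.064, 1.384]
contact_force: [-1.3, 5.3, 13.1]
width: 0.35
t 4.67 jig [-170.1    6. ] z 26.8 down [ 0.014  0.006 -1.   ] jawyaw -0.0006 F [-1.3  5.3 13.1] w 0.35
twist [-0.0, 0.1, 0.9] slide [0.0028, 0.003, 0.0098]
```

View pics/w4.png

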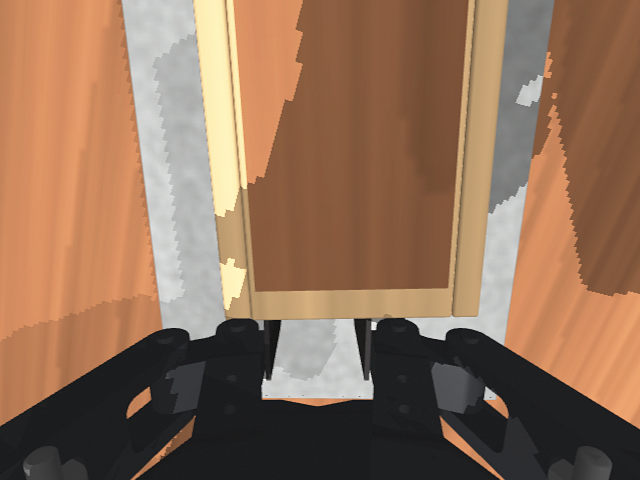

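View pics/t4.png

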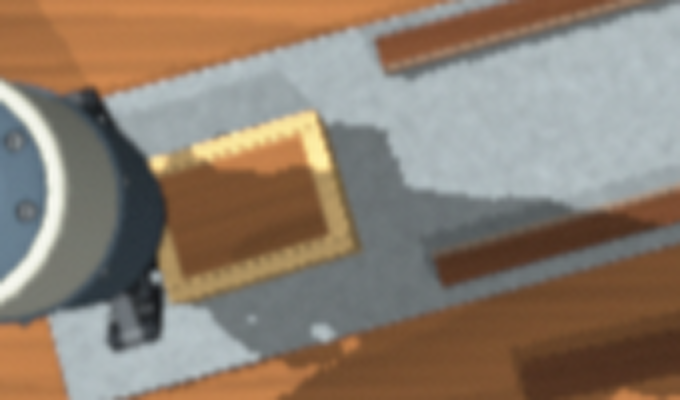

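```bash
python3 -m pendant '[{"twist":[0,0,0],"slide":[-0.004,0,0.002],"jaw":0.3},{"twist":[0,0,0.9],"slide":[-0.008,0.003,0.006],"jaw":0.3},{"twist":[0,0,0.9],"slide":[-0.008,0.003,0.006],"jaw":0.3},{"twist":[0,0,0.9],"slide":[-0.008,0.003,0.006],"jaw":0.3}]'; python3 - <<'E'
from h import *
from cell import ctrl
s=ctrl.read_state(); where(s); plan(s,-180,3,34,0)
p=ctrl.snapshot("wrist"); cv2.imwrite("pics/w5.png",p["img"][:,:,::-1])
p=ctrl.snapshot("scene"); cv2.imwrite("pics/s5.png",cv2.resize(p["img"][180:330,300:500,::-1],None,fx=4,fy=4,interpolation=cv2.INTER_CUBIC))
E
```

```text
time: 5.1
tcp_pos: [0.5161, 0.149, 0.0342]
orientation: [-1.392, 1.079, 1.396]
contact_force: [-0.2, -0.5, -0.3]
width: 0.35
t 5.1 jig [-175.6    2.1] z 34.2 down [-0.002  0.001 -1.   ] jawyaw -0.0007 F [-0.2 -0.5 -0.3] w 0.35
twist [-0.0, 0.1, -0.1] slide [0.0002, -0.0009, 0.0044]
```

View pics/s5.png

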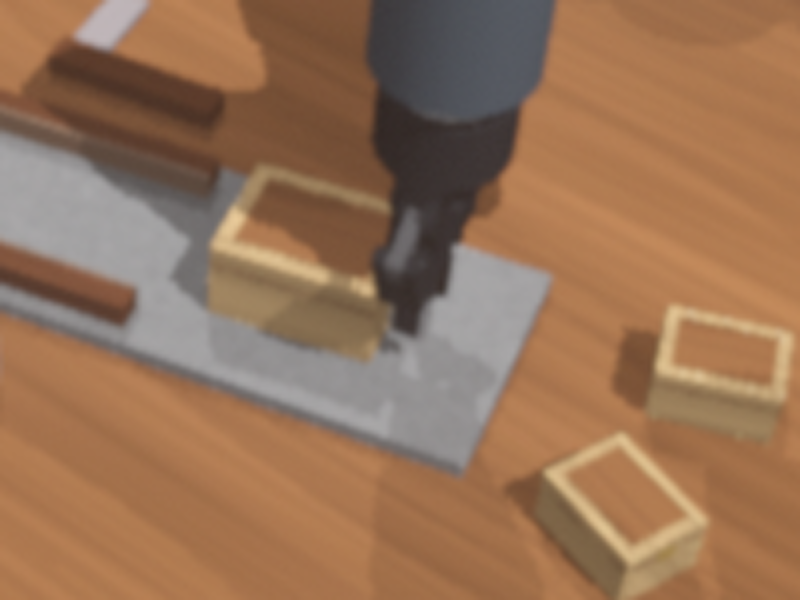

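View pics/w5.png

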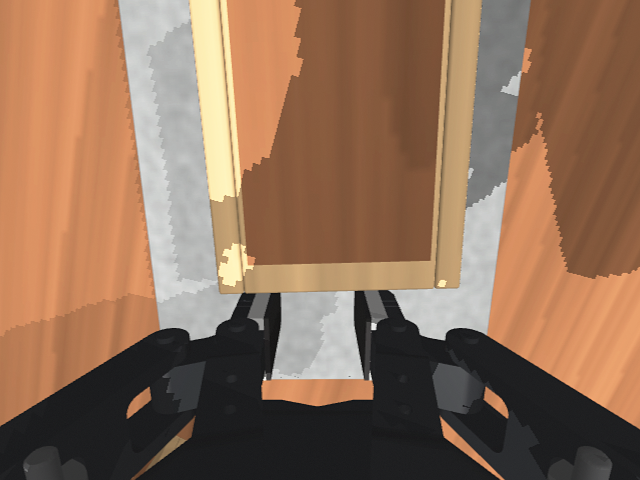

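```bash
python3 - <<'E'
import cv2,numpy as np
i=cv2.imread("pics/w5.png")
for r in (5,100,200,260,280,288): 
    row=i[r].astype(int); g=np.abs(np.diff(row,axis=0)).sum(1)
    print(r,[(c,int(g[c])) for c in range(100,560) if g[c]>60])
E
```

```text
5 [(118, 119), (119, 67), (188, 74), (189, 64), (217, 69), (218, 172), (219, 121), (220, 164), (226, 159), (292, 65), (293, 111), (444, 131), (445, 68), (449, 71), (450, 120), (480, 72), (481, 78)]
100 [(130, 113), (131, 75), (197, 79), (198, 77), (199, 130), (225, 69), (226, 161), (227, 102), (228, 158), (233, 80), (234, 125), (283, 63), (284, 121), (438, 100), (439, 127), (444, 94), (517, 67)]
200 [(142, 90), (143, 117), (208, 72), (209, 125), (213, 164), (214, 98), (222, 191), (235, 61), (241, 74), (242, 84), (433, 116), (434, 62), (438, 95), (478, 123), (479, 112), (503, 70), (504, 102), (554, 68), (555, 123)]
260 [(150, 124), (151, 108), (214, 65), (215, 115), (227, 153), (228, 75), (239, 90), (241, 118), (246, 108), (247, 86), (253, 67), (254, 138), (429, 76), (430, 78), (434, 86), (435, 122), (436, 83), (460, 65), (461, 64), (495, 67), (496, 107)]
280 [(152, 83), (153, 111), (217, 167), (221, 164), (222, 90), (235, 63), (237, 98), (240, 90), (241, 190), (243, 61), (433, 67), (434, 116), (439, 148), (440, 84), (444, 163), (459, 68), (493, 97), (494, 71)]
288 [(153, 84), (154, 125), (217, 61), (218, 96), (242, 92), (244, 95), (432, 100), (435, 118), (457, 69), (492, 96), (493, 66)]
```

```bash
python3 - <<'E'
from h import *
from cell import ctrl
s=ctrl.read_state(); where(s); p=ctrl.snapshot("wrist"); K,T=p["K"],wT(s,p)
def L(pts,z,n): 
    q=np.array([w2j(u)*1e3 for u in unproj(np.array(pts,float)+[.5,0],z,K,T)]); a=np.polyfit(q[:,0],q[:,1],1); print(n,q.round(1).tolist(),"slope",a[0].round(4)); return a
bl=L([(118.3,5),(130.4,100),(142.5,200),(150.5,260),(152.6,280)],.012,"board L")
br=L([(517,100),(504,200),(495.6,260),(493.4,280)],.012,"board R")
cl=L([(188.5,5),(198,100),(208.7,200),(214.6,260),(217,280)],.067,"case L")
cr=L([(480.5,5),(460.5,260),(459,280)],.067,"case R")
L([(219,293),(460,288)],.067,"rear")
x=-116
m=(np.polyval(cl,x)+np.polyval(cr,x)-np.polyval(bl,x)-np.polyval(br,x))/2; print("off",m,"w",np.polyval(cl,x)-np.polyval(cr,x),np.polyval(bl,x)-np.polyval(br,x),"yaw",(cl[0]+cr[0]-bl[0]-br[0])/2)
E
```

```text
t 5.2 jig [-175.5    2. ] z 34.0 down [-0.002  0.    -1.   ] jawyaw -0.0009 F [-0.3 -0.7 -0.1] w 0.351
board L [[-62.5, 78.4], [-97.4, 78.3], [-139.2, 78.4], [-167.2, 78.2], [-177.1, 78.4]] slope 0.001
board R [[-97.5, -81.2], [-139.4, -81.2], [-167.4, -81.0], [-177.4, -81.2]] slope -0.0
case L [[-77.7, 34.8], [-101.0, 34.3], [-128.9, 33.5], [-147.6, 33.1], [-154.2, 32.8]] slope 0.0259
case R [[-77.7, -40.8], [-147.7, -42.6], [-154.3, -42.8]] slope 0.0262
rear [[-158.6, 32.5], [-157.0, -43.4]] slope -47.8222
off -2.537260076088806 w 75.64522264664481 159.52258351918977 yaw 0.025597610851509325
```

```bash
python3 -m pendant '[{"twist":[0,0,0],"slide":[0,0.003,0],"jaw":0.3},{"twist":[0,0,0],"slide":[0,0.006,0],"jaw":0.3},{"twist":[0,0,0],"slide":[0,0.006,-0.006],"jaw":0.3},{"twist":[0,0,0],"slide":[0,0.006,-0.012],"jaw":0.3},{"twist":[0,0,0],"slide":[0,0.006,-0.018],"jaw":0.3},{"twist":[0,0,0],"slide":[0,0.0055,-0.024],"jaw":0.3},{"twist":[0,0,0],"slide":[0,0.005,-0.03],"jaw":0.3},{"twist":[0,0,0],"slide":[0,0.0045,-0.034],"jaw":0.3}]'; cat >> h.py <<'E'
def look(ctrl,n):
    s=ctrl.read_state(); where(s); p=ctrl.snapshot("wrist"); cv2.imwrite(f"pics/{n}.png",p["img"][:,:,::-1]); 
    for r in (5,60,150,230,280):
        row=p["img"][r].astype(int); g=np.abs(np.diff(row,axis=0)).sum(1)
        print(r,[c for c in range(60,600) if g[c]>60])
    return s,p
E
python3 - <<'E'
from h import *
from cell import ctrl
s,p=look(ctrl,"w6"); plan(s,-100,-2.5,34,0)
E
```

```text
time: 5.92
tcp_pos: [0.5205, 0.1142, 0.034]
orientation: [-1.392, 1.08, 1.396]
contact_force: [-0.8, 1.3, -1.3]
width: 0.351
t 5.92 jig [-140.7   -2.5] z 34.0 down [-0.002  0.001 -1.   ] jawyaw -0.0015 F [-0.8  1.3 -1.3] w 0.351
5 [105, 106, 169, 199, 200, 201, 207, 425, 426, 431, 432, 433, 463]
60 [112, 113, 174, 202, 203, 204, 205, 211, 302, 421, 422, 427, 428, 429, 458, 511]
150 [125, 126, 183, 209, 210, 211, 212, 217, 270, 415, 416, 421, 500, 515, 516, 520]
230 [135, 136, 190, 216, 218, 222, 410, 411, 415, 416, 417, 442, 489, 490, 531, 532]
280 [142, 143, 195, 219, 221, 222, 226, 241, 242, 406, 407, 411, 412, 413, 437, 438, 483, 484, 593, 594]
twist [-0.1, 0.1, -0.1] slide [-0.0001, -0.0, -0.0407]
```

View pics/w6.png

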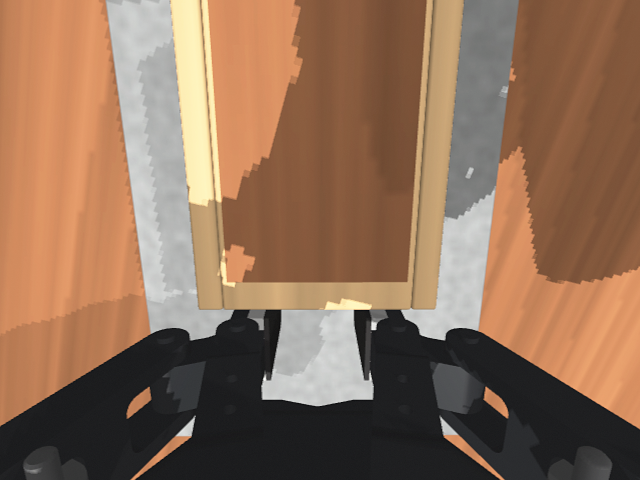

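```bash
cat >> h.py <<'E'
def rel(s,p,bl,br,cl,cr,x):
    K,T=p["K"],wT(s,p); o=[]
    for pts,z in((bl,.012),(br,.012),(cl,.067),(cr,.067)):
        q=np.array([w2j(u)*1e3 for u in unproj(np.array(pts,float)+[.5,0],z,K,T)]); o.append(np.polyfit(q[:,0],q[:,1],1))
    v=[np.polyval(a,x) for a in o]; print("edges",np.round(v,1),"off",(v[2]+v[3]-v[0]-v[1])/2,"slopes",[round(a[0],4) for a in o])
E
python3 - <<'E'
from h import *
from cell import ctrl
s=ctrl.read_state(); p=ctrl.snapshot("wrist")
rel(s,p,[(105.5,5),(112.5,60),(125.5,150),(135.5,230),(142.5,280)],[(511,60),(500,150),(489.5,230),(483.5,280)],[(169,5),(174,60),(183,150),(190,230),(195,280)],[(463,5),(458,60),(442,230),(437.5,280)],-79)
E
```

```text
edges [ 78.9 -81.   35.4 -40.6] off -1.4941740355338382 slopes [np.float64(0.0023), np.float64(-0.0017), np.float64(0.0015), np.float64(-0.0035)]
```

```bash
python3 -m pendant '[{"twist":[0,0,0],"slide":[0,0,-0.006],"jaw":0.3},{"twist":[0,0,0],"slide":[0,-0.0003,-0.012],"jaw":0.3},{"twist":[0,0,0],"slide":[0,-0.0006,-0.018],"jaw":0.3},{"twist":[0,0,0],"slide":[0,-0.0009,-0.024],"jaw":0.3},{"twist":[0,0,0],"slide":[0,-0.0012,-0.03],"jaw":0.3},{"twist":[0,0,0],"slide":[0,-0.0015,-0.036],"jaw":0.3},{"twist":[0,0,0],"slide":[0,-0.0015,-0.042],"jaw":0.3},{"twist":[0,0,0],"slide":[0,-0.0015,-0.047],"jaw":0.3}]';
python3 - <<'E'
from h import *
from cell import ctrl
s,p=look(ctrl,"w7"); plan(s,-40,-1,34,0)
E
```

```text
time: 6.68
tcp_pos: [0.5341, 0.0683, 0.0341]
orientation: [-1.392, 1.08, 1.395]
contact_force: [0.8, 2.7, 0.3]
width: 0.351
t 6.68 jig [-92.9  -0.9] z 34.1 down [-0.002  0.    -1.   ] jawyaw -0.0019 F [0.8 2.7 0.3] w 0.351
5 [109, 110, 113, 114, 161, 162, 170, 171, 199, 200, 201, 202, 207, 208, 425, 426, 431, 432, 433, 463, 469, 470, 517, 518, 521]
60 [117, 120, 121, 167, 168, 175, 176, 203, 204, 205, 206, 211, 212, 294, 421, 422, 427, 428, 429, 458, 464, 465, 510, 511]
150 [129, 130, 183, 184, 210, 211, 212, 217, 218, 269, 270, 415, 416, 421, 422, 423]
230 [139, 140, 191, 216, 218, 222, 223, 410, 411, 415, 416, 417, 442, 443, 492, 493, 494]
280 [146, 147, 195, 220, 221, 222, 226, 227, 241, 242, 406, 407, 411, 412, 437, 438, 487, 508, 585]
twist [-0.1, 0.0, -0.1] slide [0.0001, 0.0, -0.0529]
```

View pics/w7.png

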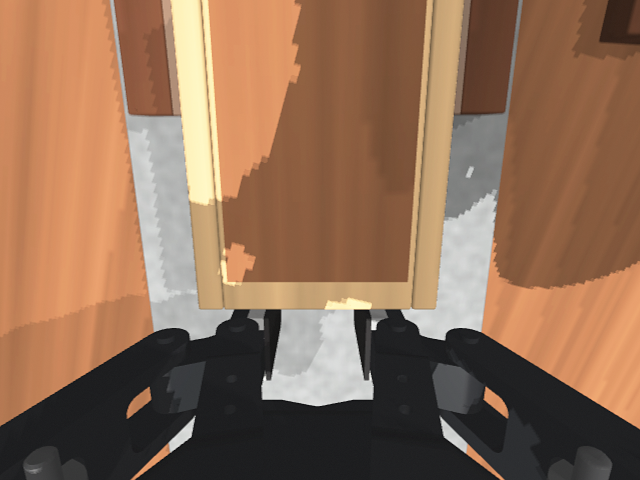

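```bash
python3 -m pendant '[{"twist":[0,0,0],"slide":[0,0,-0.007],"jaw":0.3},{"twist":[0,0,0],"slide":[0,0,-0.014],"jaw":0.3},{"twist":[0,0,0],"slide":[0,0,-0.021],"jaw":0.3},{"twist":[0,0,0],"slide":[0,0,-0.028],"jaw":0.3},{"twist":[0,0,0],"slide":[0,0,-0.035],"jaw":0.3},{"twist":[0,0,0],"slide":[0,0,-0.042],"jaw":0.3},{"twist":[0,0,0],"slide":[0,0,-0.049],"jaw":0.3},{"twist":[0,0,0],"slide":[0,0,-0.056],"jaw":0.3}]';
python3 - <<'E'
from h import *
from cell import ctrl
s,p=look(ctrl,"w8"); plan(s,30,-1,34,0)
E
```

```text
time: 7.4
tcp_pos: [0.5483, 0.0126, 0.0341]
orientation: [-1.392, 1.081, 1.394]
contact_force: [-0.8, 2.0, 0.4]
width: 0.353
t 7.4 jig [-35.4  -1.2] z 34.1 down [-0.002 -0.    -1.   ] jawyaw -0.0023 F [-0.8  2.   0.4] w 0.353
5 [72, 108, 111, 112, 159, 160, 168, 169, 170, 199, 200, 201, 207, 296, 297, 424, 425, 426, 431, 462, 468, 515, 516, 520]
60 [60, 61, 115, 116, 119, 120, 165, 166, 173, 174, 175, 203, 204, 205, 210, 211, 297, 298, 421, 422, 427, 457, 463, 509, 513]
150 [127, 128, 130, 131, 174, 175, 183, 184, 209, 210, 211, 212, 217, 266, 415, 416, 420, 421, 422, 449, 454, 455, 498, 499, 502, 579]
230 [138, 141, 142, 182, 183, 190, 216, 222, 409, 410, 415, 417, 441, 442, 447, 448, 488, 489, 492]
280 [145, 146, 195, 219, 221, 226, 238, 406, 407, 411, 412, 413, 437, 446, 447, 486]
twist [-0.1, 0.0, -0.1] slide [0.0001, -0.0003, -0.0654]
```

View pics/w8.png

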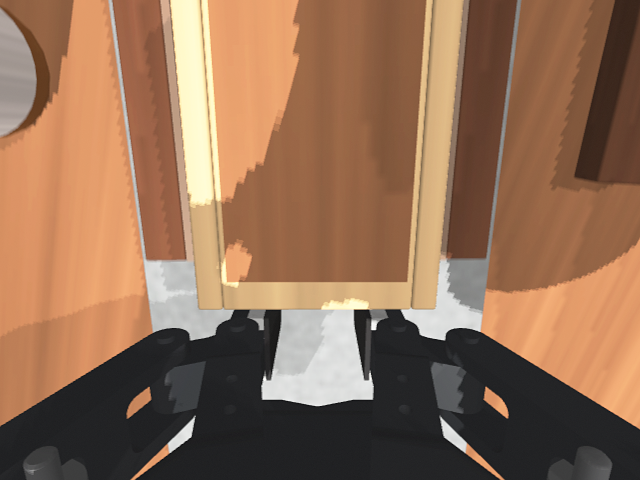

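```bash
python3 -m pendant '[{"twist":[0,0,0],"slide":[0,0,-0.007],"jaw":0.3},{"twist":[0,0,0],"slide":[0,0,-0.014],"jaw":0.3},{"twist":[0,0,0],"slide":[0,0,-0.021],"jaw":0.3},{"twist":[0,0,0],"slide":[0,0,-0.028],"jaw":0.3},{"twist":[0,0,0],"slide":[0,0,-0.035],"jaw":0.3},{"twist":[0,0,0],"slide":[0,-0.0003,-0.042],"jaw":0.3},{"twist":[0,0,0],"slide":[0,-0.0003,-0.049],"jaw":0.3},{"twist":[0,0,0],"slide":[0,-0.0003,-0.056],"jaw":0.3}]';
python3 - <<'E'
from h import *
from cell import ctrl
s,p=look(ctrl,"w9"); plan(s,84,-1,34,0)
E
```

```text
time: 8.12
tcp_pos: [0.5628, -0.0433, 0.0341]
orientation: [-1.392, 1.082, 1.394]
contact_force: [-1.0, 2.4, 0.0]
width: 0.347
t 8.12 jig [22.4 -1.2] z 34.1 down [-0.002 -0.001 -1.   ] jawyaw -0.0028 F [-1.   2.4  0. ] w 0.347
5 [107, 108, 110, 111, 112, 159, 160, 168, 169, 170, 198, 199, 200, 201, 206, 207, 294, 424, 425, 430, 431, 432, 461, 462, 467, 515, 516, 519]
60 [88, 115, 118, 119, 165, 166, 173, 174, 175, 202, 203, 204, 205, 210, 211, 295, 420, 421, 422, 426, 427, 456, 457, 462, 463, 508, 509, 513]
150 [93, 94, 127, 130, 131, 174, 175, 181, 182, 183, 209, 211, 216, 217, 271, 414, 415, 416, 420, 421, 422, 449, 454, 455, 497, 498, 586]
230 [60, 61, 68, 69, 138, 140, 141, 142, 182, 183, 190, 215, 217, 222, 409, 410, 414, 415, 416, 441, 442, 447, 488, 489, 492, 567]
280 [144, 145, 147, 148, 186, 187, 188, 195, 219, 221, 222, 223, 225, 226, 242, 243, 406, 407, 411, 413, 436, 437, 443, 482, 483, 486, 541, 555, 556]
twist [-0.2, -0.0, -0.1] slide [0.0001, -0.0003, -0.0616]
```

View pics/w9.png

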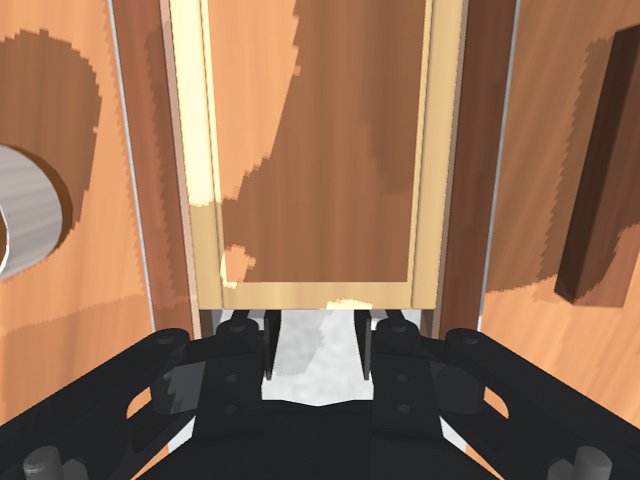

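```bash
python3 -m pendant '[{"twist":[0,0,0],"slide":[0,0,-0.007],"jaw":0.3},{"twist":[0,0,0],"slide":[0,0,-0.014],"jaw":0.3},{"twist":[0,0,0],"slide":[0,0,-0.021],"jaw":0.3},{"twist":[0,0,0],"slide":[0,0,-0.028],"jaw":0.3},{"twist":[0,0,0],"slide":[0,-0.0003,-0.035],"jaw":0.3},{"twist":[0,0,0],"slide":[0,-0.0003,-0.042],"jaw":0.3},{"twist":[0,0,0],"slide":[0,-0.0003,-0.048],"jaw":0.3},{"twist":[0,0,0],"slide":[0,-0.0003,-0.052],"jaw":0.3}]' ; python3 -m pendant '[{"twist":[0,0,0],"slide":[0,0,-0.0015],"jaw":0.3},{"twist":[0,0,0],"slide":[0,0,-0.003],"jaw":0.3},{"twist":[0,0,0],"slide":[0,0,-0.004],"jaw":0.3},{"twist":[0,0,0],"slide":[0,0,-0.004],"jaw":0.3}]';
python3 - <<'E'
from h import *
from cell import ctrl
s=ctrl.read_state(); where(s)
p=ctrl.snapshot("top"); cv2.imwrite("pics/t10.png",cv2.resize(p["img"][170:330,230:430,::-1],None,fx=4,fy=4,interpolation=cv2.INTER_CUBIC)[:600])
E
```

```text
time: 8.83
tcp_pos: [0.5764, -0.0956, 0.0341]
orientation: [-1.392, 1.083, 1.393]
contact_force: [0.2, 1.9, 0.6]
width: 0.348
time: 9.17
tcp_pos: [0.5775, -0.0996, 0.0341]
orientation: [-1.392, 1.083, 1.393]
contact_force: [0.1, 0.8, -0.2]
width: 0.349
t 9.17 jig [80.5 -1.2] z 34.1 down [-0.002 -0.002 -1.   ] jawyaw -0.0035 F [ 0.1  0.8 -0.2] w 0.349
```

View pics/t10.png

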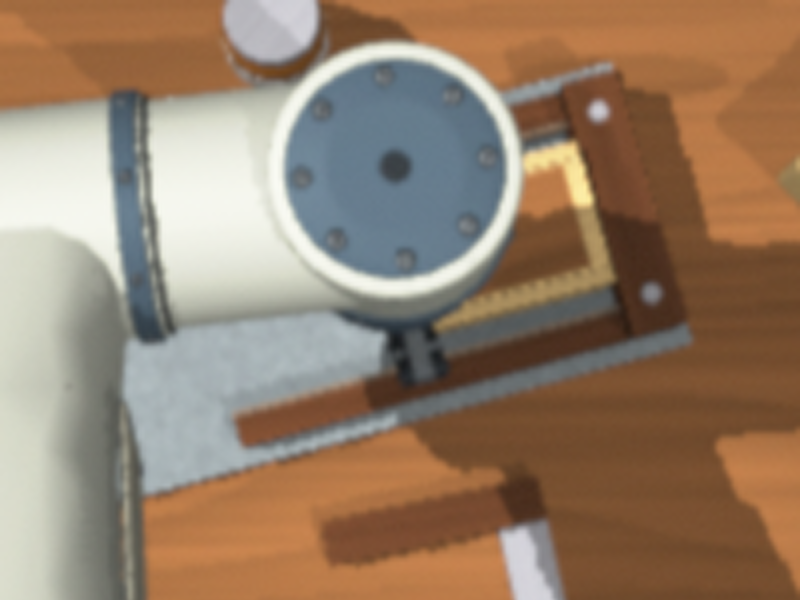

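```bash
python3 -m pendant '[{"twist":[0,0,0],"slide":[0,0,-0.001],"jaw":0.3},{"twist":[0,0,0],"slide":[0,0,-0.002],"jaw":0.3},{"twist":[0,0,0],"slide":[0,0,-0.002],"jaw":0.3}]'; python3 -m pendant '[{"twist":[0,0,0],"slide":[0,0,-0.001],"jaw":0.3},{"twist":[0,0,0],"slide":[0,0,-0.002],"jaw":0.3},{"twist":[0,0,0],"slide":[0,0,-0.002],"jaw":0.3}]'
```

```text
time: 9.47
tcp_pos: [0.5779, -0.1014, 0.0341]
orientation: [-1.392, 1.083, 1.393]
contact_force: [-0.7, 2.7, 0.3]
width: 0.352
time: 9.72
tcp_pos: [0.5779, -0.1015, 0.0342]
orientation: [-1.39, 1.081, 1.395]
contact_force: [-3.1, 9.5, 4.7]
width: 0.349
```

```bash
python3 -m pendant '[{"twist":[0,0,0],"slide":[0,0,-0.0025],"jaw":0.3},{"twist":[0,0,0],"slide":[0,0,-0.0025],"jaw":0.3}]'; python3 -m pendant '[{"twist":[0,0,0],"slide":[0,0,0.005],"jaw":0.3},{"twist":[0,0,0],"slide":[0,0,0.015],"jaw":0.3},{"twist":[0,0,0],"slide":[0,0,0.03],"jaw":0.3},{"twist":[0,0,0],"slide":[0,0,0.05],"jaw":0.3},{"twist":[0,0,0],"slide":[-0.03,0,0.07],"jaw":0.3},{"twist":[0,0,0],"slide":[-0.07,0,0.09],"jaw":0.3},{"twist":[0,0,0],"slide":[-0.11,0,0.1],"jaw":0.3},{"twist":[0,0,0],"slide":[-0.15,0,0.1],"jaw":0.3}]'; python3 -m pendant '[{"twist":[0,0,0],"slide":[-0.04,0,0.03],"jaw":0.3},{"twist":[0,0,0],"slide":[-0.06,0,0.03],"jaw":0.3},{"twist":[0,0,0],"slide":[-0.06,0,0.03],"jaw":0.3}]'
python3 - <<'E'
from h import *
from cell import ctrl
s=ctrl.read_state(); where(s)
p=ctrl.snapshot("wrist"); cv2.imwrite("pics/w11.png",p["img"][:,:,::-1])
p=ctrl.snapshot("top"); cv2.imwrite("pics/t11.png",cv2.resize(p["img"][170:320,230:430,::-1],None,fx=4,fy=4,interpolation=cv2.INTER_CUBIC))
p=ctrl.snapshot("scene"); cv2.imwrite("pics/s11.png",cv2.resize(p["img"][130:280,200:400,::-1],None,fx=4,fy=4,interpolation=cv2.INTER_CUBIC))
E
```

```text
time: 9.88
tcp_pos: [0.5778, -0.1015, 0.0342]
orientation: [-1.387, 1.079, 1.397]
contact_force: [-5.4, 11.5, 4.8]
width: 0.348
time: 10.55
tcp_pos: [0.5525, -0.0036, 0.1854]
orientation: [-1.388, 1.079, 1.399]
contact_force: [2.0, 0.9, 0.0]
width: 0.347
time: 10.8
tcp_pos: [0.5478, 0.0265, 0.2529]
orientation: [-1.396, 1.069, 1.39]
contact_force: [0.4, -0.3, 1.1]
width: 0.347
t 10.8 jig [-48.9   1.8] z 252.9 down [ 0.008  0.004 -1.   ] jawyaw 0.0007 F [ 0.4 -0.3  1.1] w 0.347
```

View pics/w11.png

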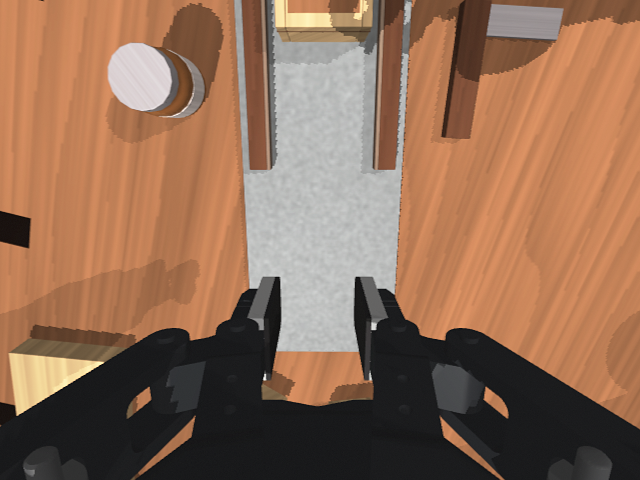

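View pics/t11.png

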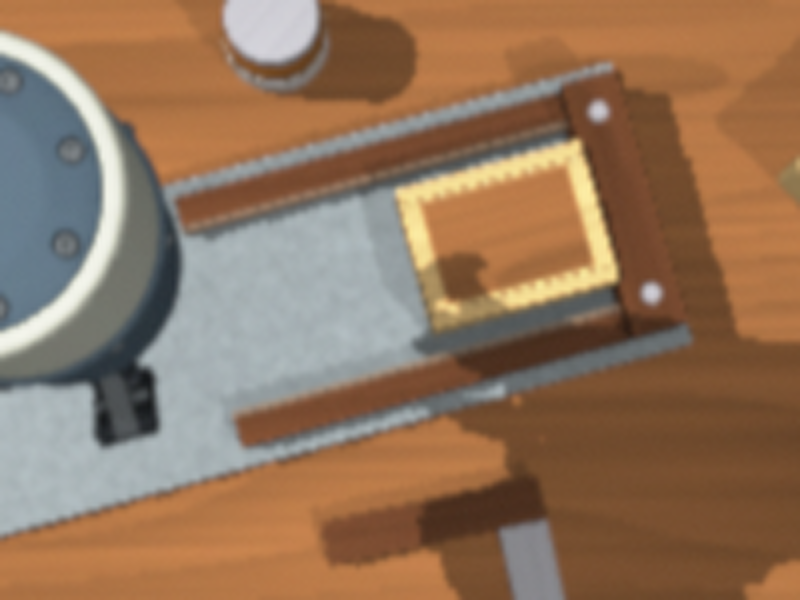

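View pics/s11.png

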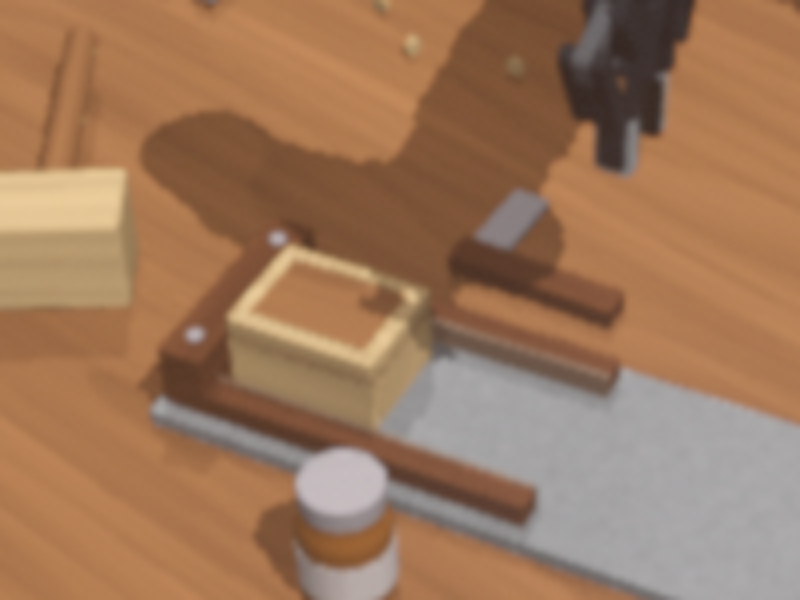

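```bash
python3 - <<'E'
from h import *
from cell import ctrl
p=ctrl.snapshot("top");K,T=p["K"],p["world_from_camera"]
f=lambda a:(np.array(a,float)+.5)/4-.5+[230,170]
x,r=fitrect(f([(397,187),(582,140),(618,276),(436,331)]),.1,.076,.067,K,T,[.6,-.16,-1.3])
print(w2j(x)*1e3,x[2]-PJ[2],r.round(2).tolist())
ov=cv2.resize(p["img"][170:320,230:430,::-1],None,fx=4,fy=4,interpolation=cv2.INTER_CUBIC)
def dr(P,col): cv2.polylines(ov,[np.round(((proj(P,K,T)-[230,170]+.5)*4-.5)*16).astype(int)],True,col,1,cv2.LINE_AA,4)
dr(rect(*j2w(.145,0),PJ[2],.1,.076,.067),(255,0,0)); dr(rect(*j2w(.21,0),PJ[2],.03,.14,.057),(0,255,255))
cv2.imwrite("pics/ov12.png",ov)
E
```

```text
[1.44182883e+02 6.20332148e-02] -0.002827426300885394 [[-0.09, 0.39], [-0.3, -0.33], [0.58, 0.55], [-0.2, -0.61]]
```

View pics/ov12.png

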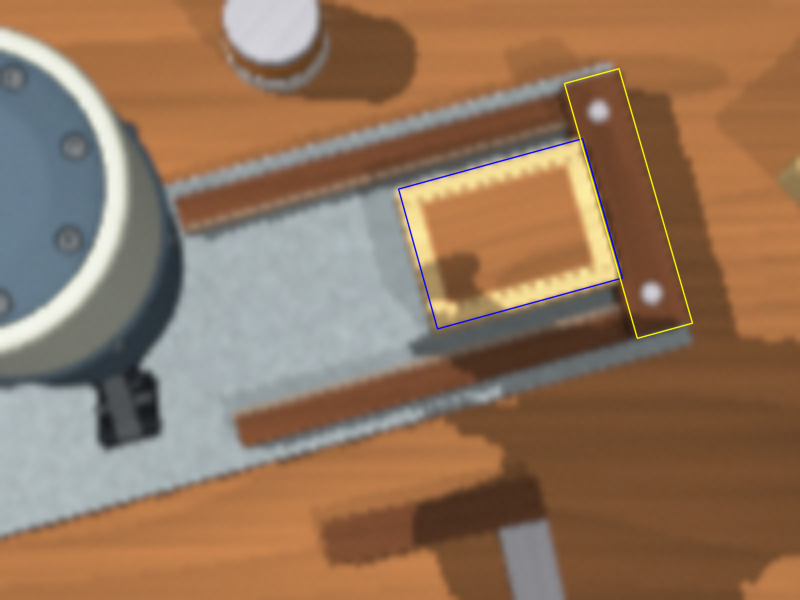

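```bash
python3 -c "
from cell import ctrl
print(ctrl.read_state()['qvel'].round(3)); print(ctrl.finish_job())"
```

```text
[-0.008  0.013 -0.01  -0.    -0.002  0.003]
the job is handed in; nothing more can be done
None
```

The box is home against the stop, and I handed the job in at about 11 s with the arm clear of everything. I pushed it from behind with both fingertips: first to square it up on the bare board, then straight down the lane. I never pinched or lifted it.

- **Against the stop:** the box stopped moving at the block and the push force rose to about 12 N. I then backed off along the lane, raised the arm and looked again.
- **Final position:** the top camera puts the box centre at 144.2 mm along the lane, where home is 145 mm. It is 0.1 mm off the centre line and 0.003 rad askew. The 0.8 mm shortfall is within the roughly 2 mm camera calibration.
- **Rails:** the pictures I took along the lane showed the box centred to about 1 mm, with clear gaps to both rails.
- **Bystanders:** the jar and try square look unmoved in the last pictures. The mallet was only partly in view, but nothing came near it.

**What went wrong:** during the first squaring push the fingertips pressed on the bare board with up to 13 N. They extend lower than I expected when partly closed. I raised them 8 mm and the force dropped to zero. The top and wrist cameras also disagreed by about 1.5–2 mm sideways, so I steered by measuring the box against the board and rails.

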